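Return a cork sole board to the sprung pile

ROBOT

A 6-joint arm with a two-finger parallel gripper is mounted at the origin on the work surface. World frame = base frame: x ahead of the robot, y to its left, z up, the work surface at z = 0. Lengths are in mm, angles in rad, forces in N, time in s.
With the tool pointing down it reaches from about 350 to 975 mm from the base axis. Payload 7.1 kg.
Tool frame: the origin (TCP) lies at the centre of the arm's flange, where the gripper is bolted on; the fingertips stand 182 mm ahead of it and the grasp point (between the pads) lies 163 mm ahead of it; z points along the fingers, y is the line along which they close (so a half turn about z gives the same grasp; the last joint's range is limited). The gripper opens to 88 mm and grips with 3 to 60 N. Pads are 20 mm wide; open, the fingers measure 115 mm over their backs; the gripper's body (75 mm by 178 mm) begins 61 mm behind the grasp point.
Start: joints at [1.146, 0.423, 1.63, -0, 1.089, -0.019], TCP at [246.689, 574.239, 404.675] pointing down, gripper open.
Joint ranges: [-3, 3], [-0.9, 2.11], [0.09, 2.58], [-1.31, 4.45], [0.11, 2.69], [-2.54, 2.54]. Speed limits (rad/s): [2.39, 2.39, 3.01, 3.14, 3.14, 3.14].

INTERFACE

Orientations are given as a rotation vector (axis times angle).
In Python, from workcell import readout, get_image, ctrl gives the robot as it stands.
- The arm moves only by the tool step_arm, never from a script. Its argument "targets" is a list that holds one entry, the list of rows, each a list of 7 numbers: the shift along the world's x, y, z as a fraction of full scale, then the turn, a rotation vector about the world's x, y, z as a fraction of full scale, then the opening, from 0 (shut) to 1 (fully open). In form: [[[dx, dy, dz, wx, wy, wz, claw], ...]]. A call has exactly 5 rows; each row shifts and turns the commanded pose from where the row before left it; what a row does not reach is not made up. Full scale, the value 1, is 0.05 m for a shift and 4 degrees for a turn. A row lasts 1/8 s, in which the tool goes at most 62.5 mm and 10.7 degrees, less where a joint would pass 70% of its speed; a pose out of reach is approached as far as the arm can. A call with a number of a shift or a turn outside -1 to 1 is refused whole. A call with a gripper value outside its range is refused whole. The fingers move at their own pace and stop on an object; the grip force is fixed at half the most. Time passes only in rows, so rows that do not move let the fingers close, or fill a call up. It gives the time, the measured TCP pose, the force, the opening and the grip force at its end, in the units of the state.
- readout.get_obs(): the state, without advancing time (a new reading comes with each control period).
- get_image(name): name is "scene" or "top" or "wrist"; returns a dict with "pixels" (480x640x3 uint8, red, green, blue), "intrinsics" (3x3 intrinsics, pixels), "k1" (the pictures are not rectified: a ray, as slopes to the right and down, at radius r is drawn at 1 + k1 r^2 times it, then the intrinsics apply), "extrinsics" (4x4, takes a point from world to camera coordinates). Camera axes: x right, y down, z forward; pixel columns grow to the right and rows downward; lengths in mm; the calibration is good to about 2 mm. A picture is of the moment at which its call begins. There is no depth.
- ctrl.close_job(): hands the job in; it is judged then, once.
The state is a dict: "t": time; "qpos": joint angles; "qvel": joint speeds; "joint_torque": joint torques, N m; "ee_pos": TCP position; "orientation": TCP orientation; "ft_force": force on the tool from outside, world axes, zero at the start; "moment": the same for the moment, N m; "width": finger opening in mm; "grasp_force": force on a finger pad.
Only numpy, scipy, OpenCV 4.12 (cv2) and the standard library are available. Lean on these libraries where they do the work, as an engineer would, in place of code of your own. Each camera call takes 0.05 s, during which the arm holds its last target. There are 200 camera calls.

TASK

Put the loose cork sole board flat on top of the pile of cork boards, not the black ones: the pile sits on a soft spring lift and its height is not known, so lower the board gently until you feel it touch, and only then let go, with the board lengthwise on the pile and its end one to four centimetres short of the two upright steel posts. Then slide the board along the pile until its end is square against both posts, and leave it there. Do not drop the board or press the pile down hard, and leave the black pile, the shoe last, the jar and the hammer alone.

Things in the scene. Friction and masses are not known exactly. Their poses are not given: they have to be found in the camera images.
- board: The loose cork sole board: brown rectangular slab 150 (its x) by 60 (its y) by 18 mm (z), about 0.16 kg. Origin at the centre of its underside. It starts lying flat on the wooden rest, its long side roughly along that of the rest. It may be turned end for end.
- rest: Fixed light wooden block 110 (x) by 36 (y) by 30 mm high on the bench; carries the loose board at the start, whose long edges overhang it by about 12 mm each side. Origin at the centre of its underside, at bench height.
- cork_rack: Fixed blue open tray 168 (x) by 78 (y) by 60 mm high, holding the pile of brown cork boards. Origin at the centre of its underside, at bench height; x along its length, towards the posts. The pile, 150 by 60 mm, is centred in it and stands out of it; its top is at an unknown height, 70 to 110 mm above the bench. A board touching both posts has its origin at x = 1, y = 0 mm here.
- cork_rack_stop (a point): Point midway between the faces of the cork tray's two upright steel posts that stop the boards, at x = 76, y = 0, z = 100 mm of the tray. The posts are 12 mm thick, 145 mm high, their axes 44 mm apart, at the tray's +x end. x as the tray's.
- cork_pile (a joint): How far the cork pile is pressed down on its spring lift, in m: 0 unloaded, growing downwards; stiffness 450 N/m, damped, so the board's own weight lowers it 3 to 4 mm. It does not tell the pile's height. Pressing it down 25 mm or more is too hard.
- rubber_rack: The same tray with posts (same size and frame) holding the pile of black rubber boards, top also 70 to 110 mm above the bench. Not to be used.
- rubber_pile (a joint): How far the black pile is pressed down, in m (as for the cork pile). Leave alone.
- last: Bystander: loose wooden shoe last (foot form) lying along its x, 235 by 66 mm, 102 mm high. Origin at the centre of its underside.
- jar: Bystander: loose jar with a red cap, 68 mm across, 100 mm high. Origin at the centre of its underside.
- hammer: Bystander: loose hammer lying on the bench beyond the trays, 40 mm high at most. Origin near its middle, its length along its x.
There are look-alikes about, which are no part of the job. There is more than one size of the board; the job needs the largest. What is shaped like the cork_rack but pink or white is not meant.

How it is judged (in metres and radians):
On the way:
1. the board lies released on the cork pile, carried by it, its end 7 to 50 mm short of the posts (x of board in the frame of cork_rack between -0.049 and -0.006 m and y of board in the frame of cork_rack between -0.02 and 0.02 m and angle between board's own z axis and vertical below 0.06 rad and value of joint cork_pile between 0.0012 and 0.012 m and contact force between the fingers and board below 0.05 N), for 0.2 s.
At the end, for the whole second after the job is handed in: The cork board lies flat (within 0.06 rad) and at rest on the cork pile, carried by it, untouched by the fingers; its end is against the posts (within 5 mm), square to the tray within 0.06 rad and within 15 mm of its centre line (x of board in the frame of cork_rack between -0.004 and 0.005 m and y of board in the frame of cork_rack between -0.015 and 0.015 m and angle between the x axis of board and the x axis of cork_rack, either way round below 0.06 rad and angle between board's own z axis and vertical below 0.06 rad and value of joint cork_pile between 0.0012 and 0.012 m and contact force between the fingers and board below 0.05 N and linear speed of board below 0.01 m/s).
It fails at once if the board is dropped (falls free by more than about 5 mm) or knocked along (contact force between the fingers and board below 0.05 N and linear speed of board above 0.3 m/s).
It fails at once if the cork pile is pressed down hard (27 mm or more) (value of joint cork_pile above 0.027 m).
It fails at once if the black pile is pressed down by more than 4 mm, or its tray is hit with the board (value of joint rubber_pile above 0.004 m or contact force between board and rubber_rack above 1 N).
It fails at once if the last, the jar or the hammer is moved by more than 20 mm (distance of any of last, jar, hammer from where it was at the start of the episode above 0.02 m).
It also fails if it takes over 58 s, if anything falls off the work surface, if the arm or the gripper's body presses on something with over 40 N, if the wrist force passes 120 N, or if a joint passes its speed limit or range.

## Working session

There is one attempt and no reset: what is moved stays moved. The work goes in short steps, Python scripts to look and compute and a tool call to move; the robot and the scene stay as the last step left them, time stands still between calls to the robot, and variables do not carry over. Pictures are saved under pics/ and viewed, at most 10 in all, crops included, and the job is handed in when it is done.

Besides the shell and the picture viewer there is one more tool, called after "Call:" as a command line: name --argument value ..., lists and objects as JSON in quotes. step_arm: Moves the arm, as the interface text tells. Shift numbers are shares of 0.05 m and turn numbers shares of 4 degrees, none past 1 either way. Its arguments: {"type":"object","properties":{"targets":{"type":"array"}},"required":["targets"]}

```bash
mkdir -p pics
cat > h.py <<'E'
import numpy as np, cv2
from workcell import readout, get_image, ctrl
def snap(n,f):
    d=get_image(n); cv2.imwrite('pics/'+f,d['pixels'][:,:,::-1]); np.savez('pics/'+n+'.npz',**{k:np.array(v) for k,v in d.items()}); return d
def world(n,pts,z):
    d=np.load('pics/'+n+'.npz'); K=d['intrinsics'];k=float(d['k1']);E=d['extrinsics']
    u=cv2.undistortPoints(np.array(pts,float).reshape(-1,1,2),K,np.array([k,0,0,0,0])).reshape(-1,2)
    R=E[:3,:3];c=-R.T@E[:3,3]; z=np.broadcast_to(z,len(u))
    r=np.c_[u,np.ones(len(u))]@R
    return c+r*((z-c[2])/r[:,2])[:,None]
def pix(n,P):
    d=np.load('pics/'+n+'.npz');E=d['extrinsics']
    return cv2.projectPoints(np.array(P,float).reshape(-1,1,3),cv2.Rodrigues(E[:3,:3])[0],E[:3,3],d['intrinsics'],np.array([float(d['k1']),0,0,0,0]))[0].reshape(-1,2)
E
python3 - <<'E'
from h import *
a=snap('top','top1.png');b=snap('scene','scene1.png')
for d in(a,b):
    E=d['extrinsics'];print(-E[:3,:3].T@E[:3,3])
o=readout.get_obs();print(o)
E
```

```text
[ 312.34476643  -46.49472545 1609.06613073]
[1292.565248    366.49510817 1230.71542508]
{'t': 0.1, 'qpos': array([ 1.14602574e+00,  4.23733340e-01,  1.63058307e+00,  1.40122373e-05,
        1.08860744e+00, -1.90063143e-02]), 'qvel': array([ 0.00048295, -0.0011953 , -0.00273625,  0.00034157, -0.00158154,
       -0.00057173]), 'joint_torque': array([ 2.38939137e-04, -5.45620000e+01, -2.74326128e+01,  6.44618087e-02,
        1.88225292e-02, -3.01712298e-06]), 'ee_pos': array([246.57808095, 574.03622658, 404.01066478]), 'orientation': array([-6.32957929e-01, -3.07685681e+00,  2.03529135e-03]), 'ft_force': array([-0.16873661,  0.04080512, -0.67514444]), 'moment': array([ 0.01106636,  0.02200383, -0.01994718]), 'grasp_force': 0.0, 'width': 87.93880512138281}
```

View pics/top1.png

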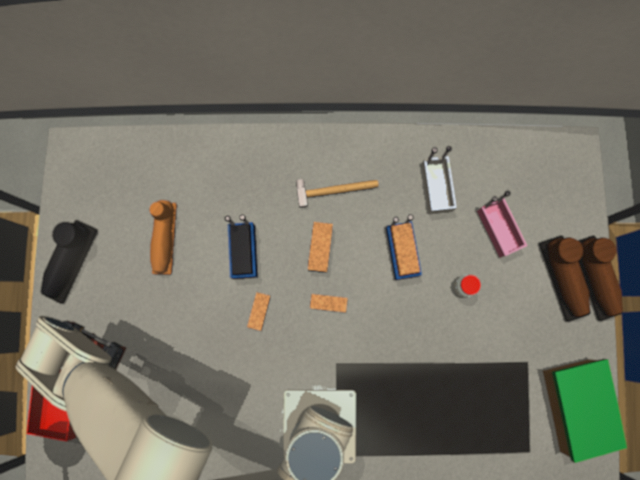

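View pics/scene1.png

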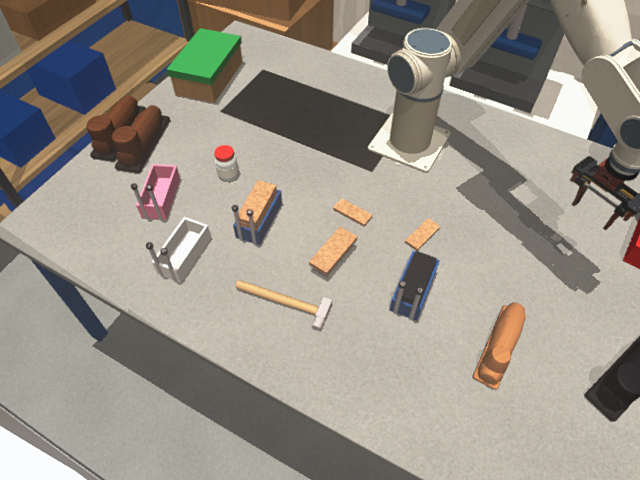

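The top view shows the large loose board at about (320,247), the cork tray at (404,250) with posts at (396,219) and (410,217), and the black tray at (242,250). The two small boards at (259,311) and (329,303) are look-alikes. I'll enlarge both views next.

Run:
```python
import cv2,numpy as np
t=cv2.imread('pics/top1.png')
a=cv2.resize(t[205:285,295:430],None,fx=5.9,fy=5.9,interpolation=cv2.INTER_CUBIC)
cv2.imwrite('pics/c1.png',a)
s=cv2.imread('pics/scene1.png')
cv2.imwrite('pics/c2.png',cv2.resize(s[170:280,220:370],None,fx=5.3,fy=5.3,interpolation=cv2.INTER_CUBIC))
```

```text
(no output)
```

View pics/c1.png

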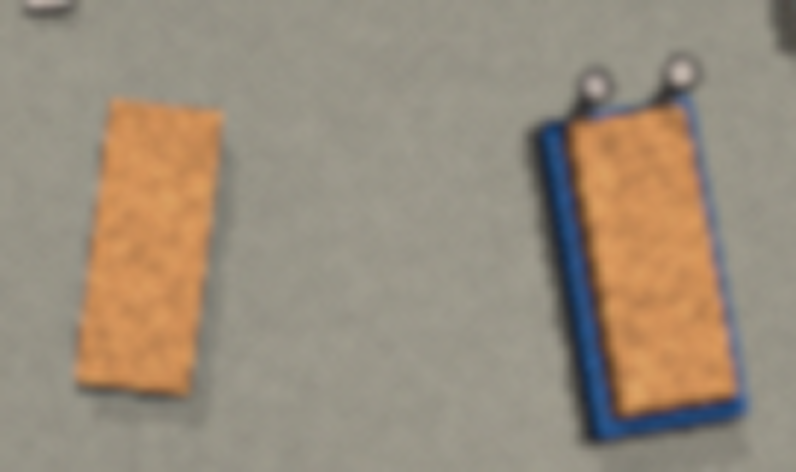

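View pics/c2.png

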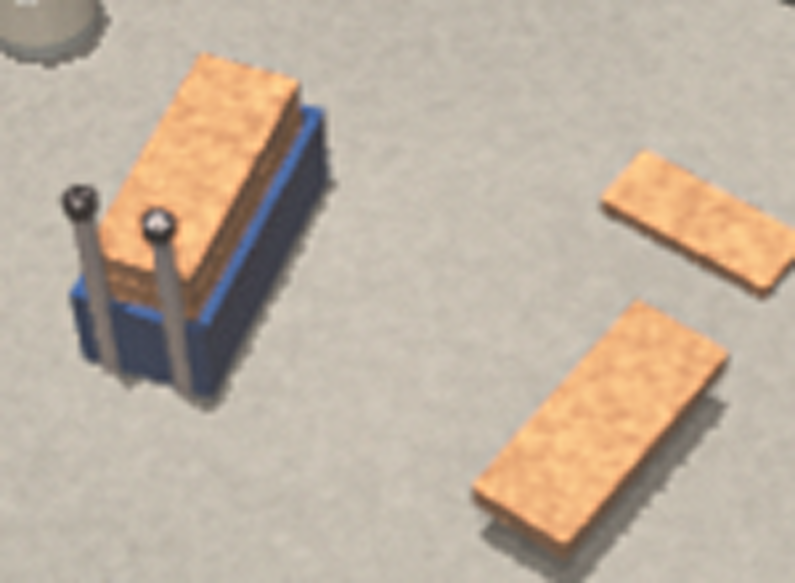

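In the enlargements I read these positions:
- **Board top corners (c1):** (110,100), (222,111), (190,393), (78,387).
- **Pile top corners (c1):** (570,122), (687,106), (740,400), (617,415).
- **Post tops (c1):** (595,83), (681,71).
- **Tray rim corners (c1):** (541,125), (597,437), (745,412).

The scene crop shows the same items.

```bash
cat > fit.py <<'E'
from h import *
from scipy.optimize import least_squares
T=lambda p:(np.array(p,float)+.5)/5.9-.5+[295,205]
S=lambda p:(np.array(p,float)+.5)/5.3-.5+[220,170]
def tf(p,L):
    c,s=np.cos(p[2]),np.sin(p[2]);L=np.array(L,float)
    return np.c_[p[0]+c*L[:,0]-s*L[:,1],p[1]+s*L[:,0]+c*L[:,1],L[:,2]]
# board: x axis along length
LB=[(75,30,48),(75,-30,48),(-75,-30,48),(-75,30,48)]
tB=T([(110,100),(222,111),(190,393),(78,387)])
SBL=[(75,30,48),(75,-30,48),(-75,-30,48),(-75,30,48)]
sB=S([(570,545),(475,488),(638,300),(728,354)])
def fb(p): return np.r_[pix('top',tf(p,LB))-tB,pix('scene',tf(p,SBL))-sB].ravel()
p0=world('top',tB,48).mean(0); print(p0, world('top',T([(655,260)]),90))
r=least_squares(fb,[p0[0],p0[1],0]);print('board',r.x,np.round(r.fun,1))
def fr(p):
    h=p[3]
    L=[(75,30,h),(75,-30,h),(-75,-30,h),(-75,30,h),(84,39,60),(-84,39,60),(-84,-39,60),(82,22,145),(82,-22,145)]
    o=T([(570,122),(687,106),(740,400),(617,415),(541,125),(597,437),(745,412),(595,83),(681,71)])
    L2=[(-75,30,h),(-75,-30,h),(75,30,h),(-84,39,60),(84,39,60),(84,-39,60),(82,22,145),(82,-22,145)]
    o2=S([(300,80),(205,53),(190,285),(325,108),(208,322),(75,290),(158,222),(80,198)])
    return np.r_[pix('top',tf(p,L))-o,pix('scene',tf(p,L2))-o2].ravel()
q=world('top',T([(655,260)]),90)[0]
r=least_squares(fr,[q[0],q[1],0,90],loss='soft_l1');print('rack',r.x,np.round(r.fun.reshape(-1,2),1).tolist())
E
python3 fit.py
```

```text
[544.80052921   1.08504488  48.        ] [[ 532.24006833 -256.1919801    90.        ]]
board [ 5.46950882e+02  7.30076570e-01 -1.04199463e-01] [-0.  -0.6  0.2 -0.5  0.4 -0.3 -0.1 -1.3  0.4 -0.3  0.2 -0.4  0.2 -0.7
  0.9 -1.1]
rack [ 5.33895349e+02 -2.56223400e+02  1.56333441e-01  8.83069581e+01] [[0.2, 0.1], [-0.1, -0.2], [-0.2, -1.1], [0.8, -0.5], [0.8, -1.1], [0.6, 0.0], [0.8, 0.3], [0.4, 0.3], [0.6, 0.1], [1.1, 0.3], [0.3, 0.1], [0.7, -0.4], [0.9, 0.1], [-0.2, 2.1], [-0.2, 0.5], [0.9, -0.4], [0.8, -0.3]]
```

Board is at (547, 0.7) with yaw -0.104. The tray is at (534, -256) with yaw 0.156, and the pile top is at about 88 mm. Moving over the board now.

Call:
step_arm --targets '[[[0.4, -0.76, 0, 0, 0, 0.29, 1], [0.4, -0.76, 0, 0, 0, 0.29, 1], [0.4, -0.76, 0, 0, 0, 0.29, 1], [0.4, -0.76, 0, 0, 0, 0.29, 1], [0.4, -0.76, 0, 0, 0, 0.29, 1]]]'

```text
t: 0.72
ee_pos: [347.1, 382.9, 404.4]
orientation: [-0.475, -3.105, 0.001]
ft_force: [0.2, 0.4, 1.2]
width: 87.5
grasp_force: 0.0
```

Call:
step_arm --targets '[[[0.4, -0.76, 0, 0, 0, 0.29, 1], [0.4, -0.76, 0, 0, 0, 0.29, 1], [0.4, -0.76, 0, 0, 0, 0.29, 1], [0.4, -0.76, 0, 0, 0, 0.29, 1], [0.4, -0.76, 0, 0, 0, 0.29, 1]]]'

```text
t: 1.35
ee_pos: [447.0, 192.9, 404.5]
orientation: [-0.318, -3.125, 0.0]
ft_force: [0.2, -0.1, -0.0]
width: 88.1
grasp_force: 0.0
```

Call:
step_arm --targets '[[[0.4, -0.76, -0.4, 0, 0, 0.29, 1], [0.4, -0.76, -0.4, 0, 0, 0.29, 1], [0.4, -0.76, -0.4, 0, 0, 0.29, 1], [0.4, -0.76, -0.4, 0, 0, 0.29, 1], [0.4, -0.76, 0, 0, 0, 0.29, 1]]]'

```text
t: 1.98
ee_pos: [546.5, 2.9, 322.8]
orientation: [-0.159, -3.134, 0.0]
ft_force: [0.6, -0.4, -0.5]
width: 87.9
grasp_force: 0.0
```

Run:
```python
from h import *
snap('wrist','w1.png')
print(pix('wrist',[[547,0.7,48]]+ [[547+np.cos(-.104)*a-np.sin(-.104)*b,0.7+np.sin(-.104)*a+np.cos(-.104)*b,48] for a,b in((75,30),(75,-30),(-75,-30),(-75,30))]))
```

```text
[[317.27493215 248.23484601]
 [353.30286033 334.65103566]
 [280.93884539 334.46017453]
 [275.00337473 146.8514037 ]
 [359.89260499 147.10548019]]
```

View pics/w1.png

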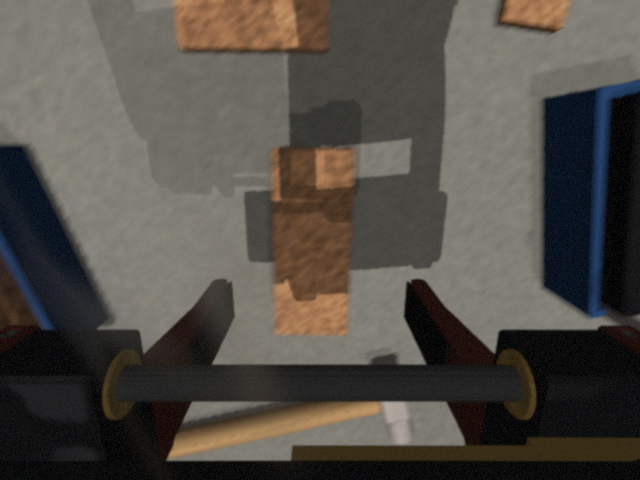

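The wrist view shows the board between the fingers and squared up, with corners at (272,148), (355,148), (350,334) and (276,334). That is about 3 mm towards -y of the estimate. Descending.

Call:
step_arm --targets '[[[0, -0.06, -0.6, 0, 0, 0, 1], [0, 0, -0.6, 0, 0, 0, 1], [0, 0, -0.4, 0, 0, 0, 1], [0, 0, -0.3, 0, 0, 0, 1], [0, 0, 0, 0, 0, 0, 1]]]'

```text
t: 2.65
ee_pos: [546.3, 1.3, 228.7]
orientation: [-0.16, -3.135, 0.0]
ft_force: [-0.1, 0.3, 0.1]
width: 87.8
grasp_force: 0.0
```

Call:
step_arm --targets '[[[0.01, -0.03, -0.25, 0, 0, 0, 1], [0, 0, 0, 0, 0, 0, 0.8], [0, 0, 0, 0, 0, 0, 0.6], [0, 0, 0, 0, 0, 0, 0.4], [0, 0, 0, 0, 0, 0, 0.4]]]'

```text
t: 3.28
ee_pos: [547.3, -0.3, 217.6]
orientation: [0.16, 3.137, 0.0]
ft_force: [-0.4, -0.0, 1.4]
width: 59.5
grasp_force: 29.9
```

Call:
step_arm --targets '[[[0, 0, 0, 0, 0, 0, 0.4], [0, 0, 0.04, 0, 0, 0, 0.4], [0, 0, 0.1, 0, 0, 0, 0.4], [0, 0, 0.2, 0, 0, 0, 0.4], [0, 0, 0.2, 0, 0, 0, 0.4]]]'

```text
t: 3.9
ee_pos: [547.3, -0.3, 245.0]
orientation: [0.16, 3.137, 0.0]
ft_force: [-0.0, 0.2, -1.0]
width: 59.7
grasp_force: 29.9
```

Grasp is good: 59.7 mm opening, with the TCP 187.6 mm above the board's underside. Carrying it over the cork pile.

Call:
step_arm --targets '[[[0, 0, 0.5, 0, 0, 0, 0.4], [0, -0.4, 0.5, 0, 0, 0.4, 0.4], [-0.08, -0.55, 0.5, 0, 0, 0.4, 0.4], [-0.08, -0.6, 0.4, 0, 0, 0.4, 0.4], [-0.08, -0.6, 0, 0, 0, 0.4, 0.4]]]'

```text
t: 4.53
ee_pos: [535.5, -108.7, 341.7]
orientation: [-0.017, 3.137, -0.001]
ft_force: [1.1, 0.3, -1.9]
width: 59.8
grasp_force: 29.9
```

Call:
step_arm --targets '[[[-0.1, -0.6, 0, 0, 0, 0.4, 0.4], [-0.1, -0.6, 0, 0, 0, 0.4, 0.4], [-0.1, -0.6, 0, 0, 0, 0.4, 0.4], [-0.1, -0.6, 0, 0, 0, 0.5, 0.4], [-0.1, -0.6, 0, 0, 0, 0.4, 0.4]]]'

```text
t: 5.15
ee_pos: [509.8, -258.7, 339.9]
orientation: [-0.247, 3.131, -0.0]
ft_force: [0.6, 0.2, -1.2]
width: 59.9
grasp_force: 29.9
```

Call:
step_arm --targets '[[[0, -0.04, 0, 0, 0, 0, 0.4], [0, 0, 0, 0, 0, 0, 0.4], [0, 0, 0, 0, 0, 0, 0.4], [0, 0, 0, 0, 0, 0, 0.4], [0, 0, 0, 0, 0, 0, 0.4]]]'

```text
t: 5.78
ee_pos: [510.3, -259.2, 339.2]
orientation: [0.246, -3.132, -0.0]
ft_force: [-0.7, 0.2, -1.5]
width: 60.0
grasp_force: 29.9
```

Run:
```python
from h import *
print(readout.get_obs()['qpos'])
snap('wrist','w2.png');snap('top','top2.png');snap('scene','scene2.png')
t=cv2.imread('pics/top2.png')[200:290,360:450];s=cv2.imread('pics/scene2.png')[140:260,190:320]
f=lambda a,k:cv2.resize(a,None,fx=k,fy=k,interpolation=cv2.INTER_CUBIC)
w=cv2.imread('pics/w2.png')
a=f(t,4.4);b=f(s,3.2);b=cv2.copyMakeBorder(b,0,396-384,0,0,cv2.BORDER_CONSTANT);cv2.imwrite('pics/c3.png',np.hstack([a[:396,:384],b]))
c,sn=np.cos(.1563),np.sin(.1563)
print(pix('wrist',[[533.9+c*x-sn*y,-256.2+sn*x+c*y,z] for x,y,z in((82,22,145),(82,-22,145),(-75,30,88),(-75,-30,88))]))
```

```text
[-4.90817971e-01  4.31048430e-01  1.79568760e+00  8.10117026e-05
  9.14946676e-01 -2.21857230e+00]
[[353.66754822 444.36271946]
 [283.95719    444.30308089]
 [364.53886978 182.87865138]
 [273.58208126 182.7825081 ]]
```

View pics/w2.png

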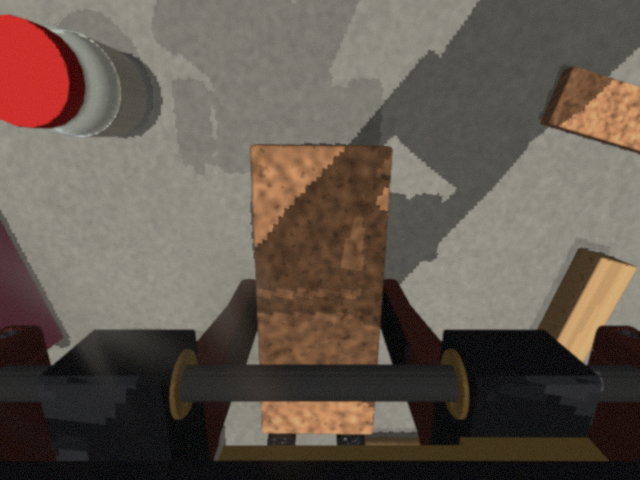

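View pics/c3.png

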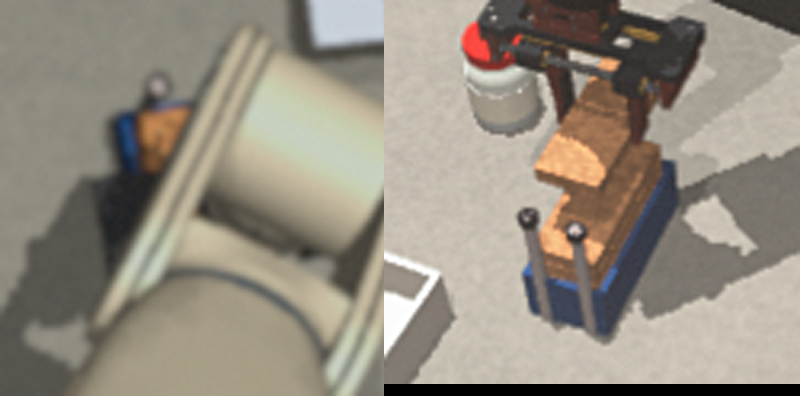

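The wrist view shows the held board's corners at (251,146), (391,146), (375,433) and (262,433), with the post tops at about (281,440) and (350,440), so it is centred within about 2 mm. I'll check where the board sits in x.

Run:
```python
from h import *
p=world('wrist',[(262,433),(375,433),(251,146),(391,146)],169.6)
c,s=np.cos(.1563),np.sin(.1563)
d=p[:,:2]-[533.9,-256.2];print(p);print(d@np.array([[c,-s],[s,c]]))
q=world('wrist',[(281,437),(350,437)],145)[:,:2]-[533.9,-256.2];print(q@np.array([[c,-s],[s,c]]))
```

```text
[[ 586.24737491 -278.79905788  169.6       ]
 [ 576.76162669 -219.02059726  169.6       ]
 [ 439.49311782 -299.69753271  169.6       ]
 [ 430.41440211 -242.46976987  169.6       ]]
[[  48.19139209  -30.47219725]
 [  48.12665234   30.0541572 ]
 [-100.02707907  -28.27150875]
 [-100.08680083   29.67188045]]
[[ 76.23948683 -23.69583678]
 [ 76.19583957  19.53193251]]
```

Call:
step_arm --targets '[[[0, -0.02, -0.3, 0, 0, 0, 0.4], [0, 0, -0.3, 0, 0, 0, 0.4], [0, 0, -0.1, 0, 0, 0, 0.4], [0, 0, 0, 0, 0, 0, 0.4], [0, 0, 0, 0, 0, 0, 0.4]]]'

```text
t: 6.55
ee_pos: [510.3, -260.9, 304.3]
orientation: [-0.245, 3.132, -0.0]
ft_force: [0.3, 0.9, -2.2]
width: 59.6
grasp_force: 29.9
```

Call:
step_arm --targets '[[[0, 0, -0.06, 0, 0, 0, 0.4], [0, 0, -0.06, 0, 0, 0, 0.4], [0, 0, -0.06, 0, 0, 0, 0.4], [0, 0, 0, 0, 0, 0, 0.4], [0, 0, 0, 0, 0, 0, 0.4]]]'

```text
t: 7.18
ee_pos: [510.2, -260.8, 295.2]
orientation: [-0.245, 3.132, -0.0]
ft_force: [0.2, -0.8, -0.8]
width: 59.7
grasp_force: 29.9
```

Call:
step_arm --targets '[[[0, 0, -0.06, 0, 0, 0, 0.4], [0, 0, -0.06, 0, 0, 0, 0.4], [0, 0, 0, 0, 0, 0, 0.4], [0, 0, 0, 0, 0, 0, 0.4], [0, 0, 0, 0, 0, 0, 0.4]]]'

```text
t: 7.8
ee_pos: [510.2, -260.8, 289.2]
orientation: [-0.245, 3.132, -0.0]
ft_force: [0.6, -0.7, -1.6]
width: 59.5
grasp_force: 29.9
```

Call:
step_arm --targets '[[[0, 0, -0.06, 0, 0, 0, 0.4], [0, 0, -0.06, 0, 0, 0, 0.4], [0, 0, 0, 0, 0, 0, 0.4], [0, 0, 0, 0, 0, 0, 0.4], [0, 0, 0, 0, 0, 0, 0.4]]]'

```text
t: 8.43
ee_pos: [510.2, -260.8, 283.2]
orientation: [-0.245, 3.132, -0.0]
ft_force: [-0.1, 0.1, -2.1]
width: 59.8
grasp_force: 29.9
```

Call:
step_arm --targets '[[[0, 0, -0.04, 0, 0, 0, 0.4], [0, 0, -0.04, 0, 0, 0, 0.4], [0, 0, 0, 0, 0, 0, 0.4], [0, 0, 0, 0, 0, 0, 0.4], [0, 0, 0, 0, 0, 0, 0.4]]]'

```text
t: 9.05
ee_pos: [510.2, -260.7, 279.2]
orientation: [-0.245, 3.132, -0.0]
ft_force: [-0.3, -0.2, -1.0]
width: 59.8
grasp_force: 29.9
```

Run:
```python
from h import *
f=[]
for i in range(5):
    f.append(readout.get_obs()['ft_force'][2]); get_image('wrist')
print(np.round(f,2), readout.get_obs()['t'])
```

```text
[-1.04 -0.49 -1.69 -1.24 -1.08] 9.3
```

Call:
step_arm --targets '[[[0, 0, -0.04, 0, 0, 0, 0.4], [0, 0, -0.02, 0, 0, 0, 0.4], [0, 0, 0, 0, 0, 0, 0.4], [0, 0, 0, 0, 0, 0, 0.4], [0, 0, 0, 0, 0, 0, 0.4]]]'

```text
t: 9.93
ee_pos: [510.3, -260.8, 276.2]
orientation: [-0.245, 3.132, -0.0]
ft_force: [1.5, 0.0, 0.2]
width: 59.4
grasp_force: 29.9
```

```bash
cat > ft.py <<'E'
from h import *
f=[]
for i in range(8):
    f.append(readout.get_obs()['ft_force']); get_image('wrist')
f=np.array(f);print(np.round(f.mean(0),2),np.round(f[:,2],1), readout.get_obs()['t'])
E
python3 ft.py
```

```text
[ 0.74 -0.47 -0.13] [ 0.2  0.1 -0.4 -0.5 -0.3 -0.4  0.3  0. ] 10.325
```

Contact felt: the pile now carries nearly the whole weight. One more millimetre, then release.

Call:
step_arm --targets '[[[0, 0, -0.02, 0, 0, 0, 0.4], [0, 0, 0, 0, 0, 0, 0.4], [0, 0, 0, 0, 0, 0, 0.8], [0, 0, 0, 0, 0, 0, 0.85], [0, 0, 0, 0, 0, 0, 0.85]]]'

```text
t: 10.95
ee_pos: [510.1, -260.7, 275.1]
orientation: [0.245, -3.132, -0.0]
ft_force: [-0.9, -0.4, 0.3]
width: 74.3
grasp_force: 0.0
```

Call:
step_arm --targets '[[[0, 0, 0, 0, 0, 0, 0.85], [0, 0, 0, 0, 0, 0, 0.85], [0, 0, 0.1, 0, 0, 0, 0.85], [0, 0, 0.3, 0, 0, 0, 0.85], [0, 0, 0.5, 0, 0, 0, 0.85]]]'

```text
t: 11.58
ee_pos: [510.1, -260.7, 320.9]
orientation: [0.245, -3.131, -0.001]
ft_force: [-0.0, 1.0, -0.4]
width: 74.2
grasp_force: 0.0
```

Call:
step_arm --targets '[[[-0.2, 0, 0.5, 0, 0, 0, 0.6], [-0.6, -0.1, 0.3, 0, 0, 0, 0.4], [-0.6, -0.1, 0, 0, 0, 0, 0.4], [-0.6, -0.1, 0, 0, 0, 0, 0.4], [-0.2, 0, 0, 0, 0, 0, 0.4]]]'

```text
t: 12.2
ee_pos: [399.1, -275.9, 361.2]
orientation: [-0.243, 3.131, -0.001]
ft_force: [0.2, 0.7, -0.3]
width: 35.2
grasp_force: 0.0
```

Run:
```python
from h import *
snap('wrist','w3.png');snap('scene','scene3.png')
s=cv2.imread('pics/scene3.png')[140:260,190:320]
s=cv2.resize(s,None,fx=3.2,fy=3.2,interpolation=cv2.INTER_CUBIC)
w=cv2.resize(cv2.imread('pics/w3.png'),(512,384));w=cv2.imread('pics/w3.png')[96:,192:576] if 0 else w
cv2.imwrite('pics/c4.png',np.hstack([s[:,:288],w]))
```

```text
(no output)
```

View pics/c4.png

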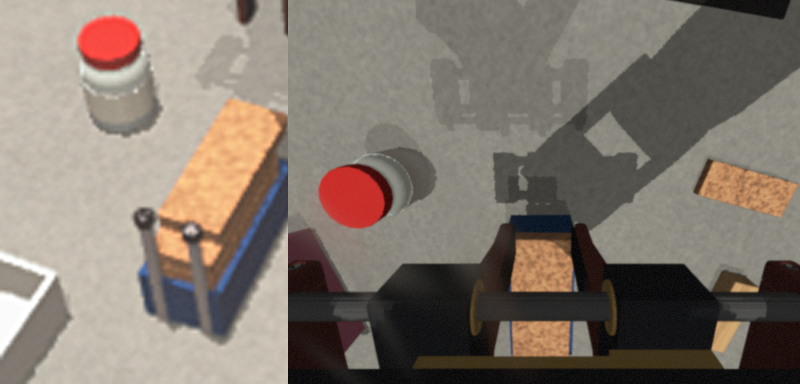

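The board is released flat on the pile, about 25 mm short of the posts, with its front edge at about (165,200)-(220,235) in the scene part. The gripper is now behind it. I'll lower the half-closed fingers and push on the rear end with both.

Call:
step_arm --targets '[[[0, 0, -0.6, 0, 0, 0, 0.4], [0, 0, -0.6, 0, 0, 0, 0.4], [0, 0, -0.4, 0, 0, 0, 0.4], [0, 0, -0.1, 0, 0, 0, 0.4], [0, 0, 0, 0, 0, 0, 0.4]]]'

```text
t: 12.92
ee_pos: [400.9, -275.8, 275.3]
orientation: [-0.246, 3.132, -0.0]
ft_force: [0.1, -0.4, 0.2]
width: 35.1
grasp_force: 0.0
```

Call:
step_arm --targets '[[[0.15, 0.02, 0, 0, 0, 0, 0.4], [0.1, 0.02, 0, 0, 0, 0, 0.4], [0.06, 0.01, 0, 0, 0, 0, 0.4], [0, 0, 0, 0, 0, 0, 0.4], [0, 0, 0, 0, 0, 0, 0.4]]]'

```text
t: 13.55
ee_pos: [415.6, -273.2, 275.2]
orientation: [0.245, -3.132, -0.0]
ft_force: [1.4, 0.7, -0.3]
width: 35.1
grasp_force: 0.0
```

```bash
python3 ft.py
```

```text
[ 0.22  0.34 -0.44] [-0.3 -1.  -0.7 -0.2 -0.9  0.3 -0.3 -0.4] 13.95
```

Call:
step_arm --targets '[[[0.06, 0.01, 0, 0, 0, 0, 0.4], [0.06, 0.01, 0, 0, 0, 0, 0.4], [0.06, 0.01, 0, 0, 0, 0, 0.4], [0.06, 0.01, 0, 0, 0, 0, 0.4], [0.06, 0.01, 0, 0, 0, 0, 0.4]]]'

```text
t: 14.58
ee_pos: [430.8, -270.7, 275.1]
orientation: [0.245, -3.132, -0.0]
ft_force: [-0.5, -1.0, -0.2]
width: 34.8
grasp_force: 0.4
```

Call:
step_arm --targets '[[[0.06, 0.01, 0, 0, 0, 0, 0.4], [0.06, 0.01, 0, 0, 0, 0, 0.4], [0.06, 0.01, 0, 0, 0, 0, 0.4], [0, 0, 0, 0, 0, 0, 0.4], [0, 0, 0, 0, 0, 0, 0.4]]]'

```text
t: 15.2
ee_pos: [439.7, -269.3, 275.2]
orientation: [-0.245, 3.132, -0.0]
ft_force: [0.5, 0.0, 0.3]
width: 35.3
grasp_force: 0.0
```

```bash
python3 ft.py
python3 - <<'E'
from h import *
snap('scene','scene4.png')
s=cv2.imread('pics/scene4.png')[160:260,210:320]
cv2.imwrite('pics/c5.png',cv2.resize(s,None,fx=5,fy=5,interpolation=cv2.INTER_CUBIC))
E
```

```text
[ 0.14 -0.06  0.22] [ 0.3  0.2  0.6  0.5  0.6  0.2 -1.1  0.4] 15.6
```

View pics/c5.png

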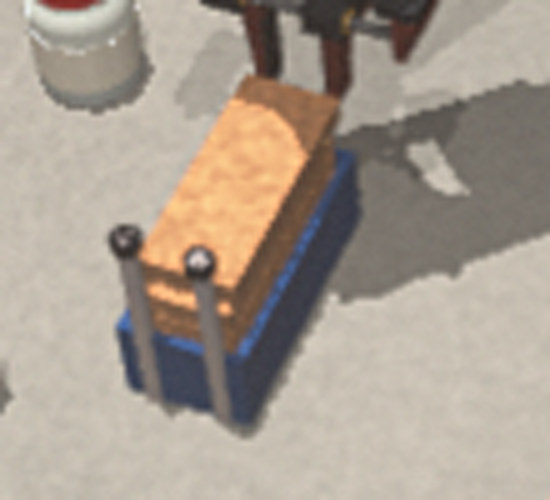

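The fingers push the rear end squarely, and about 11 mm of pile still shows before the posts.

Call:
step_arm --targets '[[[0.04, 0.006, 0, 0, 0, 0, 0.4], [0.04, 0.006, 0, 0, 0, 0, 0.4], [0.04, 0.006, 0, 0, 0, 0, 0.4], [0.04, 0.006, 0, 0, 0, 0, 0.4], [0, 0, 0, 0, 0, 0, 0.4]]]'

```text
t: 16.27
ee_pos: [447.9, -268.0, 275.2]
orientation: [-0.245, 3.132, -0.0]
ft_force: [0.4, 0.8, 0.4]
width: 35.4
grasp_force: 0.0
```

```bash
python3 ft.py
```

```text
[ 0.36  0.13 -0.03] [ 0.4 -0.1 -0.1 -0.4 -0.1  0.6 -0.3 -0.1] 16.675
```

Call:
step_arm --targets '[[[0.02, 0.003, 0, 0, 0, 0, 0.4], [0.02, 0.003, 0, 0, 0, 0, 0.4], [0, 0, 0, 0, 0, 0, 0.4], [0, 0, 0, 0, 0, 0, 0.4], [0, 0, 0, 0, 0, 0, 0.4]]]'

```text
t: 17.3
ee_pos: [449.3, -267.7, 275.0]
orientation: [0.245, -3.131, -0.001]
ft_force: [-4.9, -2.4, 1.2]
width: 35.3
grasp_force: 2.6
```

```bash
python3 ft.py
```

```text
[-4.91 -1.95  0.95] [1.2 0.8 1.  1.4 1.  0.9 0.7 0.5] 17.7
```

The posts are felt at about 5 N. Pushing a touch more to square it up.

Call:
step_arm --targets '[[[0.02, 0.003, 0, 0, 0, 0, 0.4], [0.01, 0.002, 0, 0, 0, 0, 0.4], [0, 0, 0, 0, 0, 0, 0.4], [0, 0, 0, 0, 0, 0, 0.4], [0, 0, 0, 0, 0, 0, 0.4]]]'

```text
t: 18.32
ee_pos: [449.9, -267.5, 274.6]
orientation: [0.245, -3.128, -0.002]
ft_force: [-9.6, -4.6, 1.0]
width: 35.3
grasp_force: 5.1
```

```bash
python3 ft.py
```

```text
[-9.44 -4.38  0.94] [1.  1.3 0.9 0.8 0.8 0.7 1.6 0.3] 18.725
```

Call:
step_arm --targets '[[[-0.04, -0.006, 0, 0, 0, 0, 0.4], [-0.1, -0.016, 0, 0, 0, 0, 0.4], [-0.3, -0.05, 0, 0, 0, 0, 0.4], [-0.4, -0.06, 0.2, 0, 0, 0, 0.4], [-0.4, -0.06, 0.6, 0, 0, 0, 0.4]]]'

```text
t: 19.35
ee_pos: [387.2, -276.8, 314.9]
orientation: [0.245, -3.13, -0.003]
ft_force: [0.5, 0.1, -0.4]
width: 35.1
grasp_force: 0.0
```

Call:
step_arm --targets '[[[0, 0.5, 0.8, 0, 0, 0, 0.4], [0, 0.9, 0.8, 0, 0, 0, 0.4], [0, 0.9, 0.2, 0, 0, 0, 0.4], [0, 0.9, 0, 0, 0, 0, 0.4], [0, 0.9, 0, 0, 0, 0, 0.4]]]'

```text
t: 19.98
ee_pos: [387.8, -71.2, 405.9]
orientation: [-0.243, 3.131, -0.001]
ft_force: [-0.3, -0.9, 0.5]
width: 35.1
grasp_force: 0.0
```

Run:
```python
from h import *
snap('scene','scene5.png');snap('top','top5.png')
s=cv2.imread('pics/scene5.png')[170:250,220:290];t=cv2.imread('pics/top5.png')[205:285,375:430]
f=lambda a:cv2.resize(a,None,fx=6,fy=6,interpolation=cv2.INTER_CUBIC)
cv2.imwrite('pics/c6.png',np.hstack([f(s),f(t)]))
```

```text
(no output)
```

View pics/c6.png

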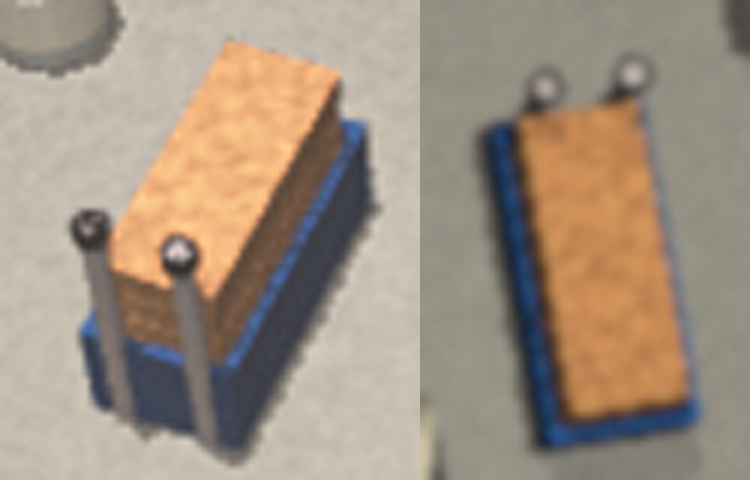

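Both views show the board flush on the pile. Its front end meets both posts, with top-view corners at about (518,118) and (640,99), and its sides are parallel to the tray. Handing in.

```bash
python3 -c "
from h import *
print(ctrl.close_job())"
```

```text
the job is handed in; nothing more can be done
None
```

The cork board was released on the cork pile about 25 mm short of the posts, then pushed until it met them, and in the last pictures it lies flat, square and untouched there. The job is handed in, but the call returned no verdict.

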